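# Shut the wine sample case and hold it up level

## Task

Press the open wine-red lid of the wooden sample case fully shut, past its catch, so that it stays shut by itself while the case still stands on the cork pad. Then grip the case by the middle of its dark handle bar, lift it about 12 cm clear of the pad and keep it there still and level for at least two seconds; finish while holding it up like that, touching nothing else with it. Never tip the case, and leave the bottles, glasses, cork jar and label roll on the counter where they are.

Things in the scene. Friction and masses are not known exactly. Their poses are not given: they have to be found in the camera images.
- case: Loose wooden sample case, 220 (x) x 200 (y) x 90 mm high, 0.55 to 0.80 kg, centre of mass within 5 mm of straight below the bar's middle. Origin: centre of its underside; z up, x towards the lidded half. The -x half is open, four amber bottles fixed in it (white caps end 106 mm above the underside). Two posts 20 x 10 mm at y = +-72 mm carry the bar.
- bar: Dark wooden handle bar across the middle of the case, rigid with it, 20 mm thick (case x) x 154 mm long (case y) x 18 mm high. Origin: its middle, 154 mm above the case's underside; axes parallel to the case's. Free room of 134 mm along y between the posts, and 46 mm below the bar to the closed lid's top.
- lid (a joint): Angle of the wine-red lid in rad: 0 fully shut (flat), grows as it opens upward; starts 0.4 to 0.9. A stiff hinge keeps it where it is left. From about 0.15 rad down a spring catch under its outer edge resists: some 6 to 10 N downward there snaps it shut to 0, and the catch then holds it. Shut means below 0.03.
- hinge (a point): Point of the case on the lid's hinge line (at the lid's underside, mid width): 12 mm in +x from the case's middle, 90.5 mm above the case's underside. The hinge line runs along the case's y. The lid is a flat plate that reaches 100 mm out from this line along the case's +x, 196 mm wide, 8 mm thick.
- lid_edge (a point): Point on the lid's top face at mid width, 88 mm out from the hinge line, 12 mm from its outer edge, on a brass strip: a good place to press. With the lid shut it lies 98.5 mm above the case's underside.
- pad: Cork pad fixed to the counter, 290 x 270 x 30 mm high, under the case. Origin: centre of its underside, on the counter.
- table: Wooden counter, its top at z = 0.
- bottle_red: Dark wine bottle, dark red capsule, 74 mm diameter, 300 mm high. Origin: centre of its underside. Leave alone.
- bottle_gold: Dark wine bottle, golden capsule, 74 mm diameter, 300 mm high. Origin: centre of its underside. Leave alone.
- tumbler_a: Clear glass tumbler, 80 mm diameter, 100 mm high. Origin: centre of its underside. Leave alone.
- tumbler_b: Clear glass tumbler, 80 mm diameter, 100 mm high. Origin: centre of its underside. Leave alone.
- cork_jar: Glass jar with cork-coloured band, 90 mm diameter, 120 mm high. Origin: centre of its underside. Leave alone.
- label_roll: Roll of blank white labels standing on end, 90 mm diameter, 60 mm high. Origin: centre of its underside. Leave alone.

How it is judged:
By the outcome, as a careful person would: the job done as asked, in the order asked, and still so for the second after the job is handed in, while the arm keeps its last pose, push and grip.
It also fails if it takes over 51 s, if anything falls off the work surface, if the arm or the gripper's body presses on something with over 40 N, if the wrist force passes 120 N, or if a joint passes its speed limit or range.

## Robot

A 6-joint arm with a two-finger parallel gripper is mounted at the origin on the work surface. World frame = base frame: x ahead of the robot, y to its left, z up, the work surface at z = 0. Lengths are in m, angles in degrees, forces in N, time in s.
With the tool pointing down it reaches from about 0.375 to 0.975 m from the base axis. Payload 3.8 kg.
Tool frame: the origin (TCP) lies midway between the tips of the shut fingers; the grasp point (between the pads) lies 19 mm behind it (grip_point_offset is the distance from the TCP to the grasp point, in m); z points along the fingers, y is the direction in which the jaws open and shut (so a half turn about z gives the same grasp; the last joint's range is limited). The gripper opens to 85 mm and grips with 20 to 120 N. Pads are 22 mm wide; open, the fingers measure 114 mm over their backs; the gripper's body (76 mm by 85 mm) begins 54 mm behind the grasp point. The pads swing forward as they close: fully open they stand 13 mm farther back than shut.
Start: joints at [-75.854, 15.12, 91.902, -0, 72.978, -2.114], TCP at [0.189, -0.648, 0.231] pointing down, gripper open.
Joint ranges: [-150.88, 150.88], [-54.13, 125.18], [17.81, 147.31], [-75.09, 255.09], [0, 152.58], [-146.25, 146.25]. Speed limits (degrees/s): [147.25, 147.25, 180, 180, 180, 180].

## Interface

Orientations are given as [roll, pitch, yaw] about the fixed x, y, z axes, in that order (R = Rz(yaw) Ry(pitch) Rx(roll)).
In Python, from cell import sense, read_camera, close_job, look_for, grip_point_offset gives the robot as it stands.
- The arm moves only by the shell command python3 -m crank 'ROWS'. ROWS is JSON, a list of rows, each a list of 7 numbers: the turn, a rotation vector about the tool's x, y, z in rad, then the shift along the tool's x, y, z in mm, then the finger opening in mm, from 0 to 85.4. In form: [[wx, wy, wz, x, y, z, claw], ...]. A call has 1 to 12 rows; each row is the pose to reach, as a shift and turn from the pose commanded when the call began, along the tool's axes at that moment; what a row does not reach only later rows make up. A row lasts 1/12 s, in which the tool goes at most 41.7 mm and 7.16 degrees, less where a joint would pass 70% of its speed; a pose out of reach is approached as far as the arm can. A call with a gripper value outside its range is refused whole. The fingers move at their own pace and stop on an object; the grip force is fixed at half the most. Time passes only in rows, so rows that repeat a pose let the fingers close. It gives the time, the measured TCP pose, the force and the opening at its end, in the units of the state.
- sense(): the state, without advancing time (a new reading comes with each control period).
- read_camera(name): name is "scene" or "top"; returns a dict with "image" (400x640x3 uint8, red, green, blue), "depth" (400x640 float32, m along the optical axis (not along the pixel's ray), 0 where there is no reading), "mtx" (3x3 intrinsics, pixels), "rvec" (rotation vector, rad) and "tvec" (3), from world to camera coordinates, as OpenCV has them. Camera axes: x right, y down, z forward; pixel columns grow to the right and rows downward; lengths in m; the calibration is good to about 2 mm. A picture is of the moment at which its call begins.
- close_job(): hands the job in, once; it reports no verdict.
Trained networks look in the newest picture that a camera, given by its name, has taken for a name from the list of things; names that differ only in an ending like _2 or _b are one class to them, and where a whole thing is asked for, a point or a joint stands for the part that bears it (a point fixed in the world has none). Each returns a list of dicts, best first, with "conf" (0 to 1); they miss things now and then, are a little off and sometimes report something else, mostly with a low value. They report only what shows in the picture. A call takes as long as a camera call.
- look_for(camera, query): "position" ([x, y, z] in m, in world coordinates, good to about 4 mm: the middle of the surface that is visible of it).
The state is a dict: "clock": time; "joint_pos": joint angles; "joint_velocities": joint speeds; "effort": joint torques, N m; "tcp_pos": TCP position; "tcp_rot": TCP orientation; "wrist_force": force on the tool from outside, world axes, zero at the start; "torque": the same for the moment, N m; "finger_gap": finger opening in m.
Only numpy, scipy, OpenCV 4.12 (cv2) and the standard library are available. Lean on these libraries where they do the work, as an engineer would, in place of code of your own. Each camera call takes 0.05 s, during which the arm holds its last target.

## Working session

There is one attempt and no reset: what is moved stays moved. The work goes in short steps, Python scripts to look and compute and a shell command to move; the robot and the scene stay as the last step left them, time stands still between calls to the robot, and variables do not carry over. Pictures are saved under pics/ and viewed, and the job is handed in when it is done.

```bash
mkdir -p pics; ls; python3 - <<'E'
from cell import *
import cv2,numpy as np
print(sense(), grip_point_offset)
for c in("scene","top"):
    r=read_camera(c); cv2.imwrite(f"pics/{c}0.png",r["image"][:,:,::-1])
    print(c,r["mtx"].tolist(),r["rvec"],r["tvec"])
    for n in("case","bar","lid","hinge","lid_edge","pad","bottle_red","bottle_gold","tumbler_a","cork_jar","label_roll"):
        try: print(n,[(np.round(d["position"],3).tolist(),round(d["conf"],2)) for d in look_for(c,n)])
        except Exception as e: print(n,e)
E
```

```text
pics
{'clock': 0.0, 'joint_pos': array([-7.58565596e+01,  1.51704240e+01,  9.19810851e+01, -1.10724192e-03,
        7.29771298e+01, -2.11412033e+00]), 'joint_velocities': array([ 0.02059363,  0.0167128 , -0.00257879,  0.0405726 , -0.10204162,
       -0.12765321]), 'effort': array([ 8.76603717e-04, -5.15106869e+01, -3.67311358e+01,  7.77693822e-05,
        1.31412360e-02, -8.20197670e-06]), 'tcp_pos': array([ 0.18878522, -0.6473044 ,  0.22994873]), 'tcp_rot': array([-1.79871410e+02, -3.68820290e-03,  1.62578819e+01]), 'wrist_force': array([0.05060748, 0.34852809, 0.29871972]), 'torque': array([0.05352734, 0.05721577, 0.01233971]), 'finger_gap': 0.08560634003876999} 0.0187
scene [[409.1104623493025, 0.0, 321.48845940573153], [0.0, 409.1104623493025, 198.96803254662498], [0.0, 0.0, 1.0]] [ 2.00831472  1.30524286 -0.59205444] [-0.25447058 -0.26856352  1.59895966]
case [([0.557, -0.113, 0.109], 0.96)]
bar [([0.518, -0.11, 0.195], 0.92)]
lid [([0.582, -0.091, 0.163], 0.57)]
hinge [([0.556, -0.111, 0.105], 0.75)]
lid_edge [([0.577, -0.085, 0.164], 0.9), ([0.639, 0.459, 0.072], 0.46), ([0.52
[... 423 characters left out ...]
592961952], [0.0, 0.0, 1.0]] [ 2.14165193 -2.09106097  0.20661081] [-0.01640389  0.61434257  0.97693713]
case [([0.468, 0.409, 0.056], 0.67), ([0.508, -0.102, 0.129], 0.56)]
bar [([0.515, -0.102, 0.193], 0.81)]
lid [([0.566, -0.078, 0.158], 0.59)]
hinge [([0.511, -0.101, 0.13], 0.77), ([0.516, -0.105, 0.19], 0.51)]
lid_edge [([0.564, -0.08, 0.16], 0.97), ([0.442, -0.121, 0.028], 0.56)]
pad [([0.442, -0.122, 0.029], 0.83)]
bottle_red [([0.432, -0.388, 0.201], 0.64)]
bottle_gold [([0.576, -0.39, 0.195], 0.71), ([0.433, -0.388, 0.2], 0.52)]
tumbler_a [([0.468, 0.412, 0.057], 0.89), ([0.628, 0.482, 0.062], 0.76)]
cork_jar [([0.745, -0.168, 0.118], 0.59)]
label_roll [([0.762, 0.207, 0.06], 0.55)]
```

View pics/scene0.png

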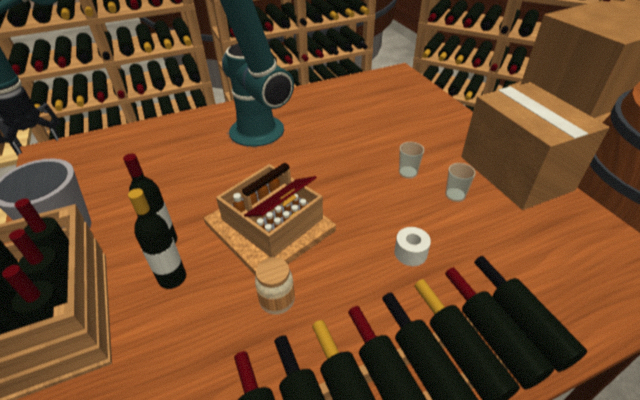

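View pics/top0.png

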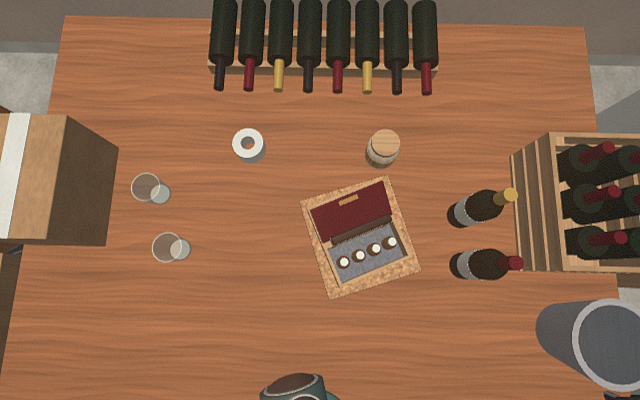

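The top view shows the case at about (362,237) with its lid towards the image top, the bar from (332,243) to (393,222), and the jar close to the lid side at (383,148). Next I'll measure bar, lid and pad from depth.

```bash
cat > h.py <<'E'
from cell import *
import cv2,numpy as np
def cloud(c):
    r=read_camera(c); R,_=cv2.Rodrigues(r["rvec"]); d=r["depth"]; K=r["mtx"]
    v,u=np.mgrid[:400,:640]
    P=np.stack([(u-K[0,2])/K[0,0]*d,(v-K[1,2])/K[1,1]*d,d],-1)
    W=(P-np.ravel(r["tvec"]))@R
    W[d<=0]=np.nan
    return r,W
E
python3 - <<'E'
from h import *
for c in("top","scene"):
    r,W=cloud(c); im=r["image"].astype(int)
    x,y,z=W[...,0],W[...,1],W[...,2]
    near=(abs(x-.53)<.2)&(abs(y+.1)<.2)
    # bar top : dark brown, z>.18
    R,G,B=im[...,0],im[...,1],im[...,2]
    m=near&(z>.186)&(z<.2)&(R-G<40)&(R<110)
    p=W[m][:,:2].astype(np.float32)
    print(c,"bar",len(p),cv2.minAreaRect(p),np.median(W[m][:,2]),p.mean(0))
    m=near&(R>70)&(G<45)&(B<60)&(z>.1)
    q=W[m]; 
    n=np.linalg.svd(q-q.mean(0),full_matrices=False)[2]
    print("lid",len(q),q.mean(0),n[2],q.min(0),q.max(0))
    m=near&(abs(z-.03)<.006)
    p=W[m][:,:2].astype(np.float32); print("pad",len(p),cv2.minAreaRect(p))
    v,u=np.where(near&(z>.1)); 
    i=r["image"][v.min()-15:v.max()+15,u.min()-15:u.max()+15]
    cv2.imwrite(f"pics/{c}z.png",cv2.resize(i,None,fx=4,fy=4,interpolation=3)[:600,:800,::-1]); print(u.min()-15,v.min()-15)
E
```

```text
top bar 527 ((0.5156307816505432, -0.10342913866043091), (0.020010847598314285, 0.1530124545097351), 23.9014892578125) 0.1927534769891862 [ 0.5155249  -0.10313632]
lid 1201 [ 0.56734276 -0.09098687  0.15824576] [-0.51138143 -0.22528936  0.82929714] [ 0.4480806  -0.19432529  0.10715729] [0.63759225 0.01803504 0.18705926]
pad 3033 ((0.5409749746322632, -0.11310708522796631), (0.3370523452758789, 0.2827611565589905), 18.525461196899414)
292 138
scene bar 338 ((0.5185248851776123, -0.10671307146549225), (0.02278081513941288, 0.1522284597158432), 23.728757858276367) 0.19275220199542598 [ 0.52366644 -0.11245732]
lid 641 [ 0.57348679 -0.0870712   0.16349302] [ 0.46193167  0.21251652 -0.86107831] [ 0.44164148 -0.20028986  0.10289125] [0.63924628 0.01645715 0.19370869]
pad 2013 ((0.5186140537261963, -0.11590281128883362), (0.29176774621009827, 0.27101731300354004), 18.466461181640625)
201 147
```

Bar middle is at (0.516, −0.103), top at z = 0.193, and the case yaw is about 23.8°. The lid is at about 0.59 rad, and the pad top is at 0.03. The bottles stand in the way, so I'll rise first with the fingers closing, then travel above them.

```bash
python3 -m crank '[[0,0,0,0,0,-30,0],[0,0,0,0,0,-70,0],[0,0,0,0,0,-110,0],[0,0,0,0,0,-150,0],[0,0,0,0,0,-170,0],[0,0,0,22,-18,-170,0],[0,0,0,49,-40,-170,0],[0,0,0,76,-62,-170,0],[0,0,0,103,-84,-170,0],[0,0,0,130,-106,-170,0],[0,0,0,157,-128,-170,0],[0,0,0,184,-150,-170,0]]'
```

```text
clock: 2.3
tcp_pos: [0.3242, -0.451, 0.4014]
tcp_rot: [180.0, -0.0, 16.2]
wrist_force: [0.3, -0.1, -0.1]
finger_gap: -0.0
```

```bash
python3 -m crank '[[0,0,-0.08,27,-22,0,0],[0,0,-0.17,54,-44,0,0],[0,0,-0.26,84,-68,0,0],[0,0,-0.35,114,-93,0,0],[0,0,-0.44,145,-118,0,0],[0,0,-0.54,176,-143,0,0],[0,0,-0.64,208,-169,0,0],[0,0,-0.74,240,-195,0,0],[0,0,-0.84,272,-221,0,0],[0,0,-0.94,304,-247,0,0],[0,0,-1.04,334,-272,0,0],[0,0,-1.14,356,-290,0,0]]'
```

```text
clock: 3.3
tcp_pos: [0.5855, -0.0712, 0.4013]
tcp_rot: [180.0, -0.1, 82.0]
wrist_force: [-0.8, 0.2, -0.7]
finger_gap: -0.0002
```

```bash
python3 -m crank '[[0,0,-0.1,0,0,20,0],[0,0,-0.2,0,0,50,0],[0,0,-0.3,0,0,85,0],[0,0,-0.4,0,0,120,0],[0,0,-0.5,0,0,150,0],[0,0,-0.56,0,0,170,0],[0,0,-0.56,0,0,185,0],[0,0,-0.56,0,0,190,0],[0,0,-0.56,0,0,190,0]]'
python3 - <<'E'
from h import *
for c in("scene","top"):
    r=read_camera(c); i=r["image"][120:270,180:440] if c=="scene" else r["image"][130:310,240:460]
    cv2.imwrite(f"pics/{c}1.png",cv2.resize(i,None,fx=3,fy=3,interpolation=3)[:,:,::-1])
s=sense();print(s["tcp_pos"],s["tcp_rot"],s["joint_pos"])
E
```

```text
clock: 4.05
tcp_pos: [0.583, -0.0742, 0.2094]
tcp_rot: [-179.8, -0.1, 113.6]
wrist_force: [0.3, -0.0, 0.4]
finger_gap: 0.0001
[ 0.58484677 -0.07449963  0.21239319] [1.79930032e+02 4.57852541e-02 1.13650116e+02] [-9.68008247e+00  6.61163754e+00  1.03964434e+02  2.03300234e-04
  6.93403115e+01 -3.33302984e+01]
```

View pics/scene1.png

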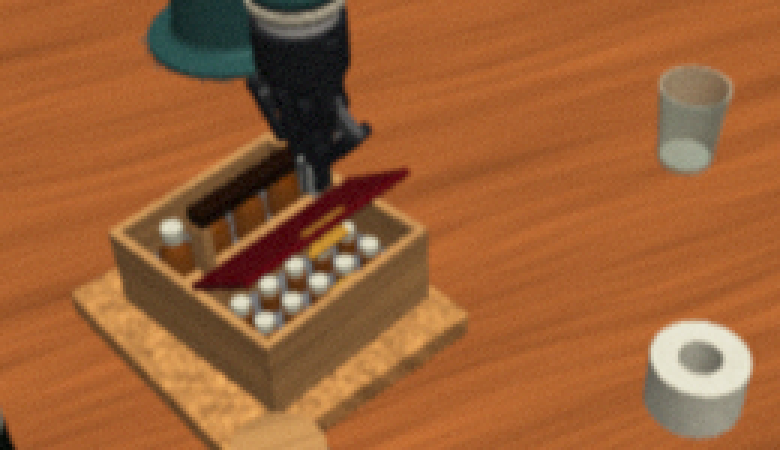

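View pics/top1.png

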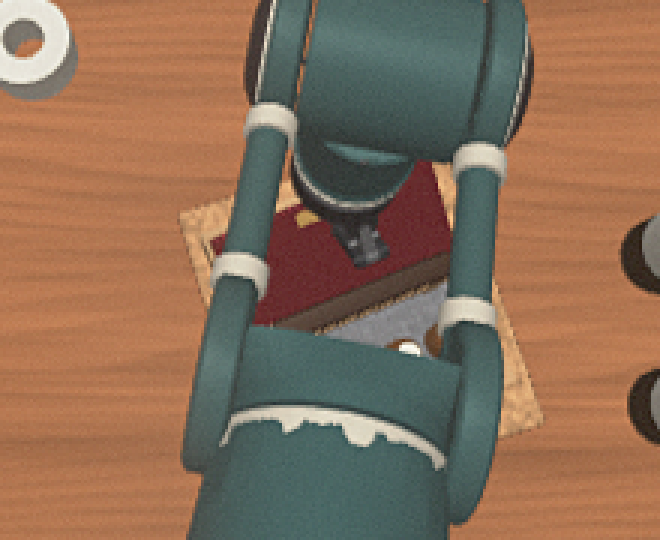

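The scene shows the closed fingertips just above the lid, inboard of the brass strip (zoomed scene (315,185)), clear of the bar. I'll press down along the lid's arc.

```bash
python3 -m crank '[[0,0,0,0,1,12,0],[0,0,0,0,2,24,0],[0,0,0,0,3,32,0],[0,0,0,0,5,38,0],[0,0,0,0,8,43,0],[0,0,0,0,10,48,0],[0,0,0,0,13,53,0],[0,0,0,0,15,58,0],[0,0,0,0,17,62,0],[0,0,0,0,18,66,0],[0,0,0,0,18,66,0]]'
```

```text
clock: 5.07
tcp_pos: [0.6005, -0.067, 0.1442]
tcp_rot: [-179.9, -0.0, 113.7]
wrist_force: [0.4, 0.9, 0.7]
finger_gap: 0.0001
```

```bash
python3 -m crank '[[0,0,0,0,1,2,0],[0,0,0,0,1,4,0],[0,0,0,0,2,6,0],[0,0,0,0,2,8,0],[0,0,0,0,2,10,0]]'; python3 -m crank '[[0,0,0,0,0,1,0],[0,0,0,0,1,2,0],[0,0,0,0,1,3,0],[0,0,0,0,1,4,0]]'
```

```text
clock: 5.48
tcp_pos: [0.6032, -0.0663, 0.1359]
tcp_rot: [179.9, 0.0, 113.7]
wrist_force: [1.5, 0.4, 2.4]
finger_gap: 0.0002
clock: 5.82
tcp_pos: [0.6031, -0.0659, 0.1306]
tcp_rot: [-180.0, -0.0, 113.7]
wrist_force: [-0.7, 0.1, -0.0]
finger_gap: 0.0003
```

```bash

python3 - <<'E'
from h import *
for c in("scene","top"):
    r=read_camera(c); i=r["image"][120:270,180:440] if c=="scene" else r["image"][130:310,240:460]
    cv2.imwrite(f"pics/{c}2.png",cv2.resize(i,None,fx=3,fy=3,interpolation=3)[:,:,::-1])
E
```

```text
(no output)
```

View pics/scene2.png

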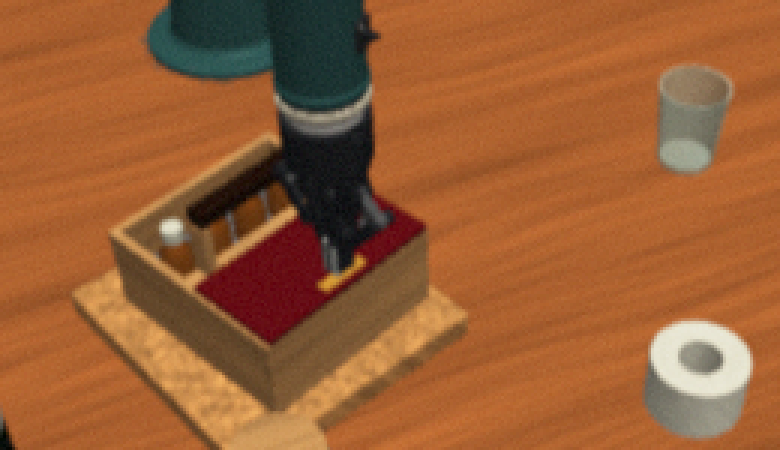

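The lid looks flat with the fingers at the brass strip (340,270), and the force fell to zero, so it probably snapped. I'll press a little further to be sure.

```bash
python3 -m crank '[[0,0,0,0,0,1,0],[0,0,0,0,0,2,0]]'; python3 -m crank '[[0,0,0,0,0,0.5,0],[0,0,0,0,0,1,0]]'
```

```text
clock: 6.08
tcp_pos: [0.6034, -0.066, 0.1291]
tcp_rot: [-180.0, -0.0, 113.7]
wrist_force: [-0.4, -0.1, 0.4]
finger_gap: 0.0002
clock: 6.25
tcp_pos: [0.6034, -0.066, 0.1285]
tcp_rot: [-180.0, -0.0, 113.7]
wrist_force: [-2.4, 0.3, 3.2]
finger_gap: -0.0001
```

```bash
python3 -m crank '[[0,0,0,0,0,0.5,0],[0,0,0,0,0,1,0]]'; python3 -m crank '[[0,0,0,0,0,0,0]]'
```

```text
clock: 6.42
tcp_pos: [0.6034, -0.066, 0.1284]
tcp_rot: [-180.0, -0.0, 113.7]
wrist_force: [-3.4, 0.7, 9.0]
finger_gap: -0.0002
clock: 6.5
tcp_pos: [0.6034, -0.066, 0.1284]
tcp_rot: [-180.0, 0.0, 113.7]
wrist_force: [-3.0, 0.7, 6.8]
finger_gap: -0.0004
```

```bash
python3 -m crank '[[0,0,0,0,0,0.5,0],[0,0,0,0,0,1.0,0],[0,0,0,0,0,1.5,0],[0,0,0,0,0,1.5,0]]'; python3 -m crank '[[0,0,0,0,0,-10,0],[0,0,0,0,0,-30,0],[0,0,0,0,0,-60,0],[0,0,0,0,0,-95,0],[0,0,0,0,0,-130,0],[0,0,0,0,0,-150,0],[0,0,0,0,0,-150,85],[0,0,0,0,0,-150,85]]'
cat > look.py <<'E'
from h import *
import sys
t=sys.argv[1]
for c in("top","scene"):
    r,W=cloud(c); im=r["image"].astype(int)
    i=r["image"][80:260,180:440] if c=="scene" else r["image"][130:310,240:460]
    cv2.imwrite(f"pics/{c}{t}.png",cv2.resize(i,None,fx=3,fy=3,interpolation=3)[:,:,::-1])
    x,y,z=W[...,0],W[...,1],W[...,2]
    near=(abs(x-.53)<.2)&(abs(y+.1)<.2)
    R,G,B=im[...,0],im[...,1],im[...,2]
    m=near&(R>70)&(G<45)&(B<60)&(z>.1)
    q=W[m]
    med=np.median(q[:,2]); q=q[abs(q[:,2]-med)<.02]
    n=np.linalg.svd(q-q.mean(0),full_matrices=False)[2]
    print("lid",len(q),q.mean(0),n[2],np.percentile(q[:,2],[2,50,98]))
    m=near&(z>.186)&(z<.2)&(R-G<40)&(R<110)
    p=W[m][:,:2].astype(np.float32)
    if len(p)>5: print(c,"bar",len(p),cv2.minAreaRect(p))
E
python3 look.py 3
```

```text
clock: 6.83
tcp_pos: [0.6035, -0.066, 0.1283]
tcp_rot: [180.0, 0.0, 113.7]
wrist_force: [-6.5, 0.1, 12.5]
finger_gap: -0.0001
clock: 7.5
tcp_pos: [0.6046, -0.0661, 0.2781]
tcp_rot: [179.8, 0.1, 113.7]
wrist_force: [0.1, -0.5, -0.4]
finger_gap: 0.0232Traceback (most recent call last):
  File "look.py", line 15, in <module>
    print("lid",len(q),q.mean(0),n[2],np.percentile(q[:,2],[2,50,98]))
                                 ~^^^
IndexError: index 2 is out of bounds for axis 0 with size 2
```

```bash
sed -i 's/    med=np/    if len(q)<30: print(c,"few lid px");continue\n    med=np/' look.py; python3 look.py 3
```

```text
top few lid px
lid 1767 [ 0.57989787 -0.08492627  0.12847222] [-0.00757186 -0.00366978 -0.9999646 ] [0.12342156 0.1286907  0.13155411]
scene bar 345 ((0.5178495645523071, -0.105339914560318), (0.02163061685860157, 0.15544171631336212), 23.66748809814453)
```

View pics/scene3.png

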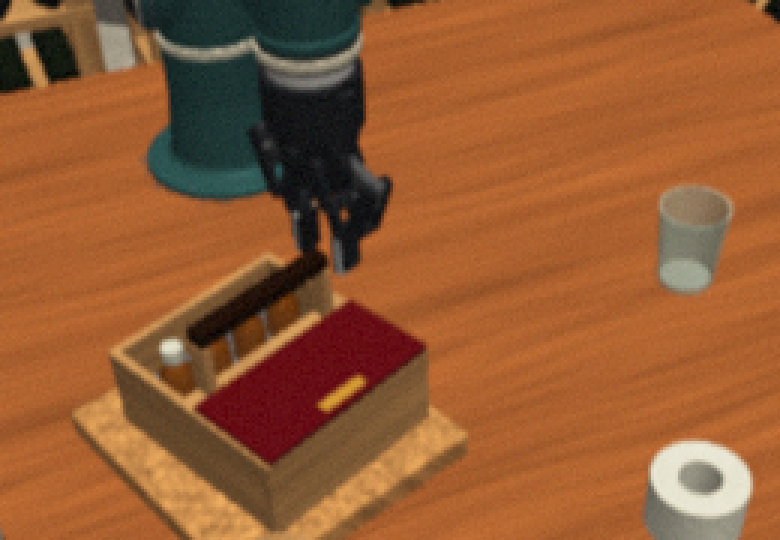

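The lid is flat (0.008 rad tilt, top at z = 0.1285), stays shut with nothing on it, and the case hasn't moved. I'll go over the bar with the gripper open.

```bash
python3 -m crank '[[0,0,0,0,-8,0,85],[0,0,0,0,-24,0,85],[0,0,0,0,-44,0,85],[0,0,0,0,-64,0,85],[0,0,0,0,-82,0,85],[0,0,0,0,-92,0,85],[0,0,0,0,-95,0,85],[0,0,0,0,-95,10,85],[0,0,0,0,-95,30,85],[0,0,0,0,-95,45,85],[0,0,0,0,-95,50,85],[0,0,0,0,-95,50,85]]'; python3 look.py 4
```

```text
clock: 8.65
tcp_pos: [0.5154, -0.1034, 0.223]
tcp_rot: [-179.8, -0.2, 113.7]
wrist_force: [-0.2, 0.7, -0.5]
finger_gap: 0.0849
top few lid px
lid 1768 [ 0.57965032 -0.08521841  0.12849843] [0.00540094 0.00282834 0.99998142] [0.12366777 0.12875357 0.13154217]
scene bar 309 ((0.5183265805244446, -0.10649838298559189), (0.023100925609469414, 0.152252659201622), 23.198984146118164)
```

View pics/scene4.png

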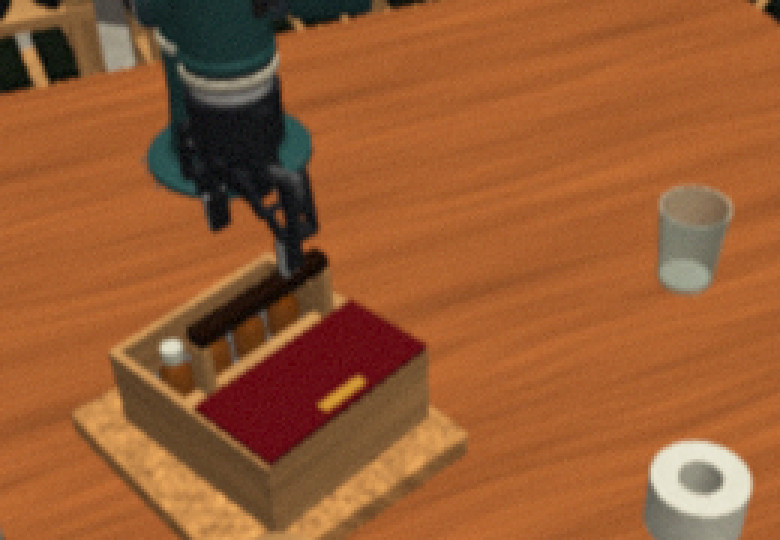

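View pics/top4.png

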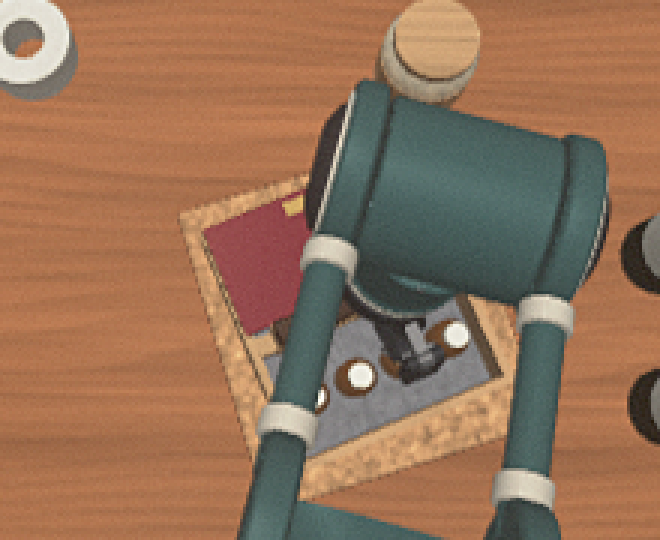

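The jaws straddle the bar's middle (scene (260,290)). Going down, then closing.

```bash
python3 -m crank '[[0,0,0,0,0,8,85],[0,0,0,0,0,20,85],[0,0,0,0,0,34,85],[0,0,0,0,0,46,85],[0,0,0,0,0,54,85],[0,0,0,0,0,60,85],[0,0,0,0,0,60,85]]'; python3 - <<'E'
from h import *
s=sense();print(s["tcp_pos"],s["tcp_rot"],s["wrist_force"])
E
python3 -m crank '[[0,0,0,0,0,0,60],[0,0,0,0,0,0,50],[0,0,0,0,0,0,44],[0,0,0,0,0,0,40],[0,0,0,0,0,0,36],[0,0,0,0,0,0,32],[0,0,0,0,0,0,30],[0,0,0,0,0,0,28],[0,0,0,0,0,0,26],[0,0,0,0,0,0,25]]'
```

```text
clock: 9.33
tcp_pos: [0.5153, -0.1038, 0.1639]
tcp_rot: [-179.9, -0.1, 113.7]
wrist_force: [-0.6, -0.4, -0.2]
finger_gap: 0.0852
[ 0.5152674  -0.1038189   0.16386401] [-1.79861434e+02 -1.08380304e-01  1.13661133e+02] [-0.6334342  -0.44119766 -0.15515859]
clock: 10.17
tcp_pos: [0.5164, -0.1041, 0.1658]
tcp_rot: [-180.0, -0.0, 113.7]
wrist_force: [0.7, -0.2, -0.2]
finger_gap: 0.0249
```

```bash
python3 -m crank '[[0,0,0,0,0,0,24],[0,0,0,0,0,0,23],[0,0,0,0,0,0,22],[0,0,0,0,0,0,21]]';python3 look.py 5; python3 -m crank '[[0,0,0,0,0,0,20],[0,0,0,0,0,0,17],[0,0,0,0,0,0,10],[0,0,0,0,0,0,0],[0,0,0,0,0,0,0],[0,0,0,0,0,0,0]]'; python3 look.py 6
```

```text
clock: 10.5
tcp_pos: [0.5164, -0.1041, 0.1658]
tcp_rot: [-180.0, -0.0, 113.7]
wrist_force: [0.6, -0.4, -0.6]
finger_gap: 0.0205
top few lid px
lid 1765 [ 0.57988658 -0.08511183  0.12855307] [-0.00522796 -0.00398811 -0.99997838] [0.12357306 0.12871436 0.13174995]
scene bar 261 ((0.5226592421531677, -0.10534774512052536), (0.04012707248330116, 0.1508871614933014), 15.195236206054688)
clock: 11.1
tcp_pos: [0.5161, -0.1042, 0.1659]
tcp_rot: [-180.0, -0.0, 113.7]
wrist_force: [-3.3, -1.1, 5.3]
finger_gap: 0.0188
top few lid px
lid 1772 [ 0.57999434 -0.08523898  0.12848671] [0.00632581 0.00430698 0.99997072] [0.12306526 0.12872649 0.13173486]
scene bar 254 ((0.519450306892395, -0.10639854520559311), (0.04724843427538872, 0.14872823655605316), 10.98275089263916)
```

View pics/scene6.png

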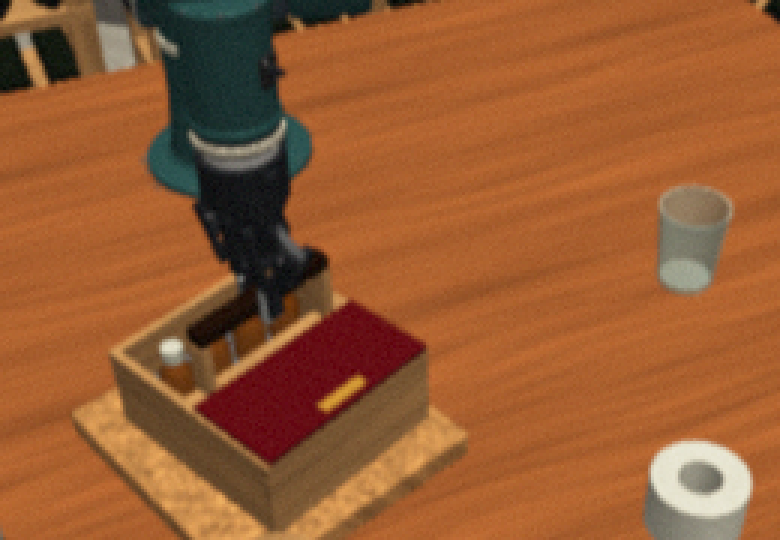

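The bar is gripped at its middle (gap 18.8 mm). Lifting slowly.

```bash
python3 -m crank '[[0,0,0,0,0,-1,0],[0,0,0,0,0,-3,0],[0,0,0,0,0,-6,0],[0,0,0,0,0,-9,0],[0,0,0,0,0,-12,0],[0,0,0,0,0,-14,0],[0,0,0,0,0,-15,0],[0,0,0,0,0,-15,0]]'; python3 look.py 7
```

```text
clock: 11.87
tcp_pos: [0.5167, -0.1041, 0.1812]
tcp_rot: [180.0, 0.0, 113.7]
wrist_force: [0.7, -0.6, -6.2]
finger_gap: 0.0191
top few lid px
lid 1783 [ 0.58028361 -0.0850211   0.14355503] [7.37620048e-04 7.70189408e-04 9.99999431e-01] [0.13860377 0.14374184 0.14662824]
scene bar 125 ((0.5288835167884827, -0.10206178575754166), (0.02465072274208069, 0.15243647992610931), 18.026208877563477)
```

View pics/scene7.png

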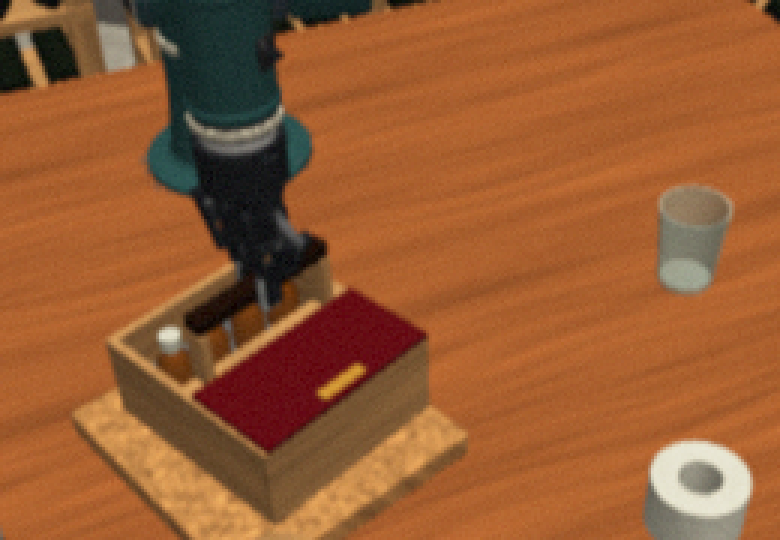

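The case is 15 mm up (lid top 0.1436), level and without slip, and the wrist carries about 6 N. I'll take it the remaining 105 mm.

```bash
python3 -m crank '[[0,0,0,0,0,-3,0],[0,0,0,0,0,-9,0],[0,0,0,0,0,-19,0],[0,0,0,0,0,-31,0],[0,0,0,0,0,-44,0],[0,0,0,0,0,-58,0],[0,0,0,0,0,-72,0],[0,0,0,0,0,-85,0],[0,0,0,0,0,-95,0],[0,0,0,0,0,-101,0],[0,0,0,0,0,-104,0],[0,0,0,0,0,-105,0]]'; python3 -m crank '[[0,0,0,0,0,0,0],[0,0,0,0,0,0,0],[0,0,0,0,0,0,0],[0,0,0,0,0,0,0],[0,0,0,0,0,0,0],[0,0,0,0,0,0,0],[0,0,0,0,0,0,0],[0,0,0,0,0,0,0],[0,0,0,0,0,0,0],[0,0,0,0,0,0,0],[0,0,0,0,0,0,0],[0,0,0,0,0,0,0]]'; python3 look.py 8;  python3 -m crank '[[0,0,0,0,0,0,0],[0,0,0,0,0,0,0],[0,0,0,0,0,0,0],[0,0,0,0,0,0,0],[0,0,0,0,0,0,0],[0,0,0,0,0,0,0],[0,0,0,0,0,0,0],[0,0,0,0,0,0,0],[0,0,0,0,0,0,0],[0,0,0,0,0,0,0],[0,0,0,0,0,0,0],[0,0,0,0,0,0,0]]';  python3 -m crank '[[0,0,0,0,0,0,0],[0,0,0,0,0,0,0],[0,0,0,0,0,0,0],[0,0,0,0,0,0,0],[0,0,0,0,0,0,0],[0,0,0,0,0,0,0],[0,0,0,0,0,0,0],[0,0,0,0,0,0,0],[0,0,0,0,0,0,0],[0,0,0,0,0,0,0],[0,0,0,0,0,0,0],[0,0,0,0,0,0,0]]'; python3 look.py 9
```

```text
clock: 12.97
tcp_pos: [0.5166, -0.1041, 0.2864]
tcp_rot: [180.0, 0.0, 113.7]
wrist_force: [0.6, 0.3, -6.5]
finger_gap: 0.0191
clock: 13.97
tcp_pos: [0.5164, -0.1041, 0.2858]
tcp_rot: [180.0, 0.0, 113.7]
wrist_force: [-0.1, -0.8, -6.0]
finger_gap: 0.0196
top few lid px
lid 1907 [ 0.58158845 -0.08579252  0.2482786 ] [0.01054192 0.00358624 0.999938  ] [0.24321553 0.24851534 0.25098122]
scene bar 225 ((0.5205585360527039, -0.1074424684047699), (0.2166091799736023, 0.19528822600841522), 23.529504776000977)
clock: 15.07
tcp_pos: [0.5164, -0.1041, 0.2858]
tcp_rot: [180.0, -0.0, 113.7]
wrist_force: [-0.7, 0.2, -7.1]
finger_gap: 0.0191
clock: 16.07
tcp_pos: [0.5164, -0.1041, 0.2858]
tcp_rot: [-180.0, 0.0, 113.7]
wrist_force: [-1.0, -0.1, -6.5]
finger_gap: 0.019
top few lid px
lid 1906 [ 0.5813128  -0.08590552  0.24824743] [-0.0080828  -0.00394266 -0.99995956] [0.24284643 0.24846218 0.2509073 ]
scene bar 227 ((0.5198380351066589, -0.10809159278869629), (0.215646892786026, 0.19484391808509827), 23.685636520385742)
```

View pics/scene9.png

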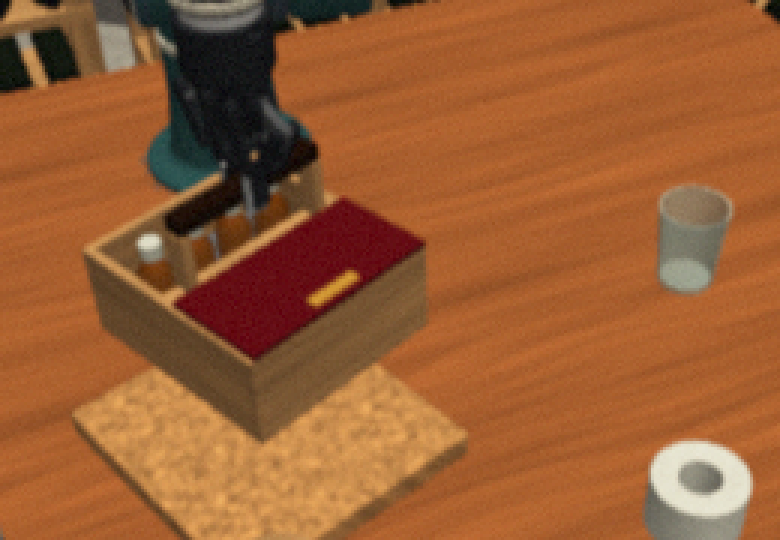

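The case hangs level, about 120 mm above the pad (lid top 0.2485 against 0.1285 before), with the lid shut. It has been still for over 3 s, so I'll check the other objects and hand in.

```bash
python3 - <<'E'
from h import *
r=read_camera("scene"); cv2.imwrite("pics/f.png",r["image"][:,:,::-1])
for n in("bottle_red","bottle_gold","tumbler_a","cork_jar","label_roll"):
    print(n,[(np.round(d["position"],3).tolist(),round(d["conf"],2)) for d in look_for("scene",n)])
a=cv2.imread("pics/scene0.png").astype(int); d=abs(a-cv2.imread("pics/f.png")).max(2)
for n,(u,v,w,h) in dict(bottles=(120,150,70,140),tumblers=(395,140,85,65),roll=(390,220,45,50),jar=(253,262,45,50)).items(): print(n,(d[v:v+h,u:u+w]>40).sum())
print(close_job())
E
```

```text
bottle_red [([0.455, -0.397, 0.208], 0.55)]
bottle_gold [([0.606, -0.406, 0.164], 0.96)]
tumbler_a [([0.638, 0.458, 0.071], 0.69), ([0.482, 0.385, 0.07], 0.65)]
cork_jar []
label_roll [([0.789, 0.197, 0.055], 0.57)]
bottles 0
tumblers 0
roll 0
jar 0
the job is handed in; nothing more can be done
None
```

I pressed the lid shut, gripped the case by the middle of its bar, lifted it about 12 cm and handed the job in at about 16 s while still holding it.

- **Lid:** I pressed it shut with the closed fingers near the brass strip, up to about 14 N. With the fingers off and the case on the pad, it stayed flat, with its top at z = 0.1285 m and a tilt of about 0.01 rad.
- **Lift and hold:** The case rose 120 mm, with the lid top going from 0.1285 to 0.2485 m. It was held still for over 3 s with no slip seen: the jaw gap stayed at 19 mm and the wrist at about 6.5 N. The lid measured level to within about 0.01 rad and was still shut.
- **Other objects:** Comparing the first and last scene pictures showed no changed pixels around the bottles, tumblers, jar and label roll.

**Failed checks:** The network never found the cork jar in the scene camera, so its position rests on the picture comparison alone. The top camera could not see the lid or bar while the arm was over the case, so the checks after closing use only the scene camera. My bar measurement in the last pictures was not usable, because its height window was set for the case on the pad.

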